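# Start the glue-curing unit on the jewellery bench

## Robot

A 6-joint arm with a two-finger parallel gripper is mounted at the origin on the work surface. World frame = base frame: x ahead of the robot, y to its left, z up, the work surface at z = 0. Lengths are in m, angles in degrees, forces in N, time in s.
With the tool pointing down it reaches from about 0.4 to 0.825 m from the base axis. Payload 7 kg.
Tool frame: the origin (TCP) lies at the very end of the fingers, on their centre line; the grasp point (between the pads) lies 19 mm behind it (r.grip_depth is the distance from the TCP to the grasp point, in m); z points along the fingers, y is the line along which they close (so a half turn about z gives the same grasp; the last joint's range is limited). The gripper opens to 88 mm and grips with 3 to 60 N. Pads are 19 mm wide; open, the fingers measure 130 mm over their backs; the gripper's body (78 mm by 193 mm) begins 47 mm behind the grasp point.
Start: joints at [-60.212, 20.546, 0.682, 0, -70.136, -16.507], TCP at [0.155, -0.657, 0.227] pointing down, gripper open.
Joint ranges: [-176.03, 176.03], [-82.01, 121.73], [-58.28, 71.71], [-173.87, 95.51], [-174.79, -0.11], [-173.66, 173.66]. Speed limits (degrees/s): [136.94, 136.94, 172.46, 180, 180, 180].

## Interface

Orientations are given as [roll, pitch, yaw] about the fixed x, y, z axes, in that order (R = Rz(yaw) Ry(pitch) Rx(roll)).
In Python, from plant import r gives the robot as it stands.
- The arm moves only by the tool play_rows, never from a script. Its argument "rows" is a list that holds one entry, the list of rows, each a list of 5 numbers: the closure, from 0 (fully open) to 1 (shut), then the shift along the tool's x, y, z each as a share of 0.5 m, from -1 to 1, then the turn about the tool's z as a share of 1.5 rad, from -1 to 1. A call has exactly 8 rows; each row is the pose to reach, as a shift and turn from the pose commanded when the call began, along the tool's axes at that moment; what a row does not reach only later rows make up. A row lasts 1/12 s, in which the tool goes at most 41.7 mm and 7.16 degrees, less where a joint would pass 70% of its speed; a pose out of reach is approached as far as the arm can. A call with a number of a shift or a turn outside -1 to 1 is refused whole. A call with a gripper value outside its range is refused whole. The fingers move at their own pace and stop on an object; "squeeze" is the grip in N (left out, the last holds). Time passes only in rows, so rows that repeat a pose let the fingers close, or fill a call up. It gives the time, the measured TCP pose, the force, the opening and the grip force at its end, in the units of the state.
- r.get_state(): the state, without advancing time (a new reading comes with each control period).
- r.capture(name): name is "scene" or "side" or "wrist"; returns the picture (384x512x3 uint8, red, green, blue); there is no depth.
- r.camera_info(name): a dict with "fovy" (degrees; the focal length in pixels is half the picture's height over the tangent of half this angle, whatever the lens; pixels are square), "cx", "cy" (the principal point, pixels), "k1" (the pictures are not rectified: a ray, as slopes to the right and down, at radius r is drawn at 1 + k1 r^2 times it, then the intrinsics apply), "pose" (4x4, takes a point from camera to world coordinates). Camera axes: x right, y down, z forward; pixel columns grow to the right and rows downward; lengths in m; the calibration is good to about 2 mm. A picture is of the moment at which its call begins: read the wrist's pose just before it. camera_info takes no time and is no camera call; for the wrist camera it gives the pose at the moment of the call.
- r.close_job(): hands the job in; it is judged then, once.
The state is a dict: "time_s": time; "joints": joint angles; "qd": joint speeds; "joint_torque": joint torques, N m; "tcp_pos": TCP position; "eef_rot": TCP orientation; "contact_force": force on the tool from outside, world axes, zero at the start; "moment": the same for the moment, N m; "gripper_width": finger opening in m; "gripper_force": force on a finger pad.
Only numpy, scipy, OpenCV 4.12 (cv2) and the standard library are available. Lean on these libraries where they do the work, as an engineer would, in place of code of your own. Each camera call takes 0.05 s, during which the arm holds its last target. There are 200 camera calls.

## Task

Start the curing of the glued rings: push the grey unit's tray fully home, then switch on the white power block by pressing down the raised end of its rocker (the end next to the sockets), and then press the large round key on top of the unit all the way down and let it come back up. Keep to that order and leave the small square key alone. Only touch, press and push: nothing is to be picked up, and the power block, board, glue tube, jar and ring box stay where they are; finish with the hand clear.

Things in the scene. Friction and masses are not known exactly. Their poses are not given: they have to be found in the camera images.
- unit: Curing unit, a low grey steel box fixed to the bench, 160 (x) by 200 (y) by 60 mm high. Origin: centre of its underside. Its x points from its front (tray side, towards the robot) to its back, y left, z up. Two white plastic keys stand 9 mm proud of its top near the front corners; an amber window lies flat in the top.
- tray (a joint): How far the aluminium tray stands out of the unit's front, in m: 0 = fully home (hard stop), at most 0.08; starts 0.04 to 0.07. It slides along the unit's x with about 3 N of friction and stays where it is left.
- tray_front (a point): Centre of the outer (robot-side) face of the tray's flat front panel, 30 mm above the bench. The panel is 120 mm wide (unit y), 8 mm thick, and reaches from 10 to 50 mm above the bench. It is pushed along the unit's +x; when home its face stands 8 mm in front of the unit's box. Site axes are those of the unit.
- power: White power block lying loose left or right of the unit, about 0.7 kg, 210 (x) by 66 (y) by 42 mm high. Origin: centre of its underside. Its x runs along it from the rocker end (nearer the robot) to the sockets: rocker pivot at x = -60 mm, sockets at +15 and +72 mm; the farther one holds a black plug 36 mm across, 34 mm above the block's top.
- rocker (a joint): Tilt of the power block's black rocker in rad: -0.17 = off (the end next to the sockets stands up; it starts between -0.17 and -0.14), +0.17 = on (that end pressed down to its stop). It needs about 3 N at that end and stays where it is left.
- rocker_on (a point): Point on the top face of the rocker's half next to the sockets, 20 mm from the pivot towards the sockets: where to press down. The rocker is 64 mm long (along the block) and 36 mm wide, dished, its two halves each rising 0.17 rad outwards, so the pressed half lies level when on. This point is about 58 mm above the bench when off and 51 mm when on.
- start (a joint): Travel of the large round key in m: 0 = up, 0.005 = fully down. A spring brings it back; fully down takes about 5 N.
- start_top (a point): Centre of the top of the large round key (36 mm across), on the unit's top at the front left corner seen from the robot (unit x -30, y +60 mm), 69 mm above the bench when up.
- stop (a joint): Travel of the small square key in m: 0 = up, 0.005 = fully down. Must not be pressed.
- stop_top (a point): Centre of the top of the small square key (18 mm wide), on the unit's top at the front right corner (unit x -30, y -60 mm), 69 mm above the bench.
- board: Loose wooden board, 200 by 110 by 30 mm, on the other side of the unit from the power block; bystander. Origin: centre of its underside.
- tube: Aluminium glue tube, 130 mm long, 40 mm wide, 14 mm high, lying on the board; bystander. Origin: middle of its underside.
- jar: Small amber jar with white lid, 44 mm across, 50 mm high, standing past the sockets' end of the power block; bystander. Origin: centre of its underside.
- ringbox: Small blue ring box, 50 by 50 by 36 mm, standing behind the unit; bystander. Origin: centre of its underside.
Things that resemble listed ones, but are neither listed nor needed, are in the scene too. Of the things shaped like the power, the white one is meant.

How it is judged (in metres and radians):
On the way, in this order (a step that is already met when the one before it is completed fails the run):
1. the tray is pushed fully home (value of joint tray below 0.004 m), for 0.1 s.
2. then the rocker is switched on, the tray still home (value of joint tray below 0.004 m and value of joint rocker above 0.12 rad), for 0.1 s.
3. then the round key is pressed down, tray home and power on (all of step 2 and value of joint start above 0.0035 m), for 0.02 s.
At the end, for the whole second after the job is handed in: Tray within 4 mm of fully home, rocker on (above 0.12 rad), round key back up after having been pressed at least 3.5 mm, square key up, power block and bystanders within 30 mm of where they were (all of step 2 and value of joint each of start, stop below 0.0015 m and distance of each of power, board, tube, jar, ringbox from where it was at the start of the episode below 0.03 m); the robot touches nothing.
It fails at once if the small square key is pressed (more than 2.5 mm) (value of joint stop above 0.0025 m).
It fails at once if the round key is pressed before the tray is home and the power is on (value of joint start above 0.0025 m and (not (value of joint tray below 0.004 m) or not (value of joint rocker above 0.12 rad))).
It fails at once if the rocker is switched on before the tray is home (value of joint rocker above 0.12 rad and not (value of joint tray below 0.004 m)).
It fails at once if the power block or a bystander is lifted by more than 15 mm (height (world z) of any of power, board, jar, ringbox above 0.015 m or height (world z) of tube above 0.045 m).
It fails at once if the power block or a bystander is shifted by more than 30 mm, or the jar tipped over (distance of any of power, board, tube, jar, ringbox from where it was at the start of the episode above 0.03 m or angle between jar's own z axis and vertical above 0.5 rad).
It also fails if it takes over 50 s, if anything falls off the work surface, if the arm or the gripper's body presses on something with over 40 N, if the wrist force passes 120 N, or if a joint passes its speed limit or range.

## Working session

There is one attempt and no reset: what is moved stays moved. The work goes in short steps, Python scripts to look and compute and a tool call to move; the robot and the scene stay as the last step left them, time stands still between calls to the robot, and variables do not carry over. Pictures are saved under pics/ and viewed, at most 10 in all, crops included, and the job is handed in when it is done.

Besides the shell and the picture viewer there is one more tool, called after "Call:" as name(argument=value, ...) on one line, values as JSON. play_rows: Moves the arm, as the interface text tells. Its arguments: {"type":"object","properties":{"rows":{"type":"array","items":{"type":"array","items":{"type":"array","items":{"type":"number"}}}},"squeeze":{"type":"number"}},"required":["rows"]}

```bash
mkdir -p pics; python3 - <<'E'
from plant import r
import cv2
for n in("scene","side"):
    i=r.camera_info(n);print(n,i)
    cv2.imwrite(f"pics/{n}0.png",cv2.resize(r.capture(n)[:,:,::-1],(800,600),interpolation=cv2.INTER_CUBIC))
print(r.get_state())
E
```

```text
scene {'fovy': 55.358389861985806, 'cx': 253.81684215636866, 'cy': 190.6871065438145, 'k1': 0.00019134563362948408, 'pose': array([[-0.65501277,  0.63319252, -0.41234148,  1.04213567],
       [ 0.75548615,  0.55897832, -0.34173662,  0.42241453],
       [ 0.01410488, -0.53536013, -0.84450612,  1.04409084],
       [ 0.        ,  0.        ,  0.        ,  1.        ]])}
side {'fovy': 57.43407449096287, 'cx': 259.0514806789722, 'cy': 192.0045767873854, 'k1': -0.10942194812103856, 'pose': array([[-0.99739397, -0.06036354,  0.03951608,  0.50234933],
       [-0.0708403 ,  0.7155726 , -0.69493705,  0.62833212],
       [ 0.01367224, -0.69592535, -0.71798396,  0.71071463],
       [ 0.        ,  0.        ,  0.        ,  1.        ]])}
{'time_s': 0.1, 'joints': array([-6.02133461e+01,  2.05855101e+01,  6.37957874e-01, -1.66462196e-02,
       -7.01362850e+01, -1.65082620e+01]), 'qd': array([-0.03285006, -0.04876549,  0.16285695,  0.12188783, -0.05674786,
       -0.0093159 ]), 'joint_torque': array([-5.44575414e-04, -5.84164882e+01,  2.93748808e+01,  7.01536372e+00,
        1.02016755e-02, -4.61206275e-05]), 'tcp_pos': array([ 0.15491215, -0.65652283,  0.22573228]), 'eef_rot': array([ 1.79915172e+02, -8.82032891e-03, -1.66727269e+02]), 'contact_force': array([0.67886371, 0.12009173, 0.9299733 ]), 'moment': array([ 0.0344654 , -0.03436646, -0.03414733]), 'gripper_force': 0.0, 'gripper_width': 0.08793085666748096}
```

View pics/scene0.png

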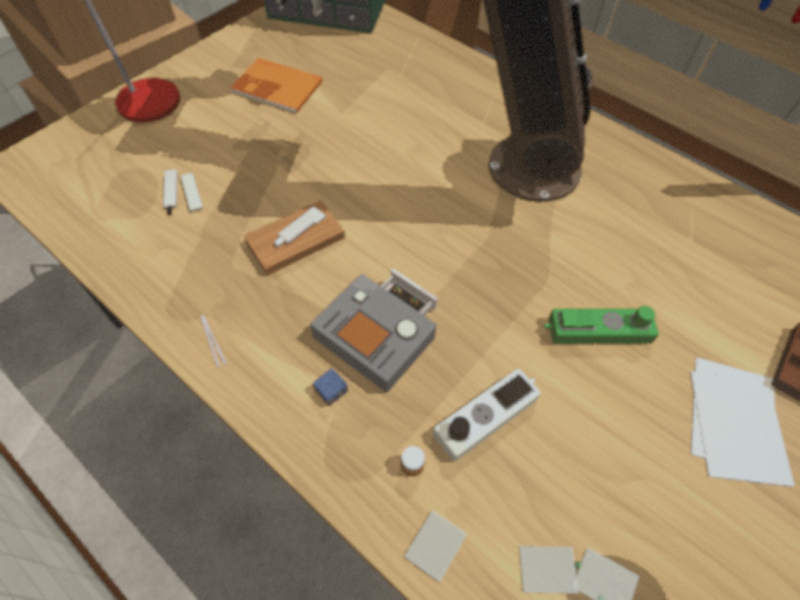

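View pics/side0.png

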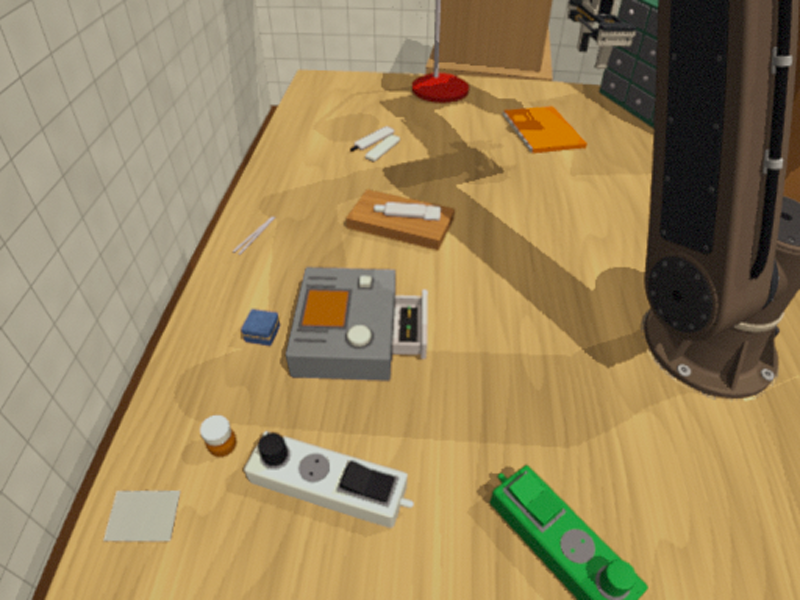

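The scene view shows the unit with its round key at about (407,328), square key at (360,296) and tray panel from (393,272) to (436,302). The white block has its rocker at (515,391) and plug at (458,428). In the side view the round key is at (360,335), the square key at (366,282), the panel top from (426,291) to (425,356), and the rocker at (370,482).

```bash
cat >h.py <<'E'
from plant import r
import numpy as np, cv2
def ray(n,p,info=None):
    i=info or r.camera_info(n); f=192/np.tan(np.radians(i["fovy"]/2))
    d=(np.array(p,float)-[i["cx"],i["cy"]])/f; u=d.copy()
    for _ in range(20): u=d/(1+i["k1"]*(u@u))
    P=i["pose"]; return P[:3,3],P[:3,:3]@np.array([u[0],u[1],1])
def atz(n,p,z,info=None):
    o,d=ray(n,p,info); return o+d*(z-o[2])/d[2]
def tri(*rays):
    A=0;b=0
    for o,d in rays:
        d=d/np.linalg.norm(d);M=np.eye(3)-np.outer(d,d);A=A+M;b=b+M@o
    x=np.linalg.solve(A,b);return x,[round(float(np.linalg.norm((np.eye(3)-np.outer(d,d)/(d@d))@(x-o))),4) for o,d in rays]
E
cat >m.py <<'E'
from h import *
np.set_printoptions(precision=4,suppress=True)
s=1.5625
P={"start":((407,328),(360,335),.069),"stop":((360,296),(366,282),.069),"panR":((393,272),(426,292),.05),"panL":((436,302),(425,356),.05),
"rockmid":((515,391),(369,482),.051),"plug":((459,427),(272,446),.076),"sock":((484,413),(315,467),.042),
"uFR":((361,277),(396,270),.06),"uFL":((436,322),(391,358),.06),"uBR":((313,323),(307,269),.06),"uBL":((388,384),(290,357),.06)}
for k,(a,b,z) in P.items():
    a=np.array(a)/s;b=np.array(b)/s
    print(k,*tri(ray("scene",a),ray("side",b)),atz("scene",a,z)[:2],atz("side",b,z)[:2])
E
python3 m.py; python3 - <<'E'
import cv2
a=cv2.imread("pics/side0.png")
E
```

```text
start [0.6022 0.0861 0.0652] [0.0015, 0.0015] [0.6051 0.0886] [0.6009 0.0877]
stop [ 0.6075 -0.0349  0.0622] [0.0013, 0.0013] [ 0.6115 -0.0307] [ 0.6058 -0.0294]
panR [ 0.5063 -0.0339  0.0448] [0.004, 0.004] [ 0.5126 -0.0282] [ 0.504  -0.0332]
panL [0.4977 0.0798 0.0214] [0.0027, 0.0027] [0.5107 0.0872] [0.4994 0.1054]
rockmid [0.563  0.3188 0.0481] [0.0029, 0.0029] [0.5663 0.3215] [0.5613 0.3174]
plug [0.6942 0.2855 0.0633] [0.0016, 0.0016] [0.6997 0.2887] [0.6898 0.2907]
sock [0.636  0.3012 0.0448] [0.0018, 0.0018] [0.636  0.3024] [0.6358 0.2981]
uFR [ 0.5626 -0.0744  0.052 ] [0.0061, 0.0061] [ 0.5717 -0.0653] [ 0.5586 -0.0731]
uFL [0.5506 0.1187 0.0564] [0.0002, 0.0002] [0.5526 0.12  ] [0.5502 0.1213]
uBR [ 0.7147 -0.0622  0.0595] [0.0007, 0.0007] [ 0.7154 -0.0613] [ 0.7142 -0.0626]
uBL [0.7079 0.1284 0.0479] [0.0051, 0.0051] [0.7154 0.1363] [0.702  0.1323]
```

```bash
cat >g.py <<'E'
from h import *
from scipy.spatial.transform import Rotation as R
def go(*wps):
    """rows shares for waypoints (x,y,z,yaw) one after another, each from the previous"""
    s=r.get_state();p=s["tcp_pos"];y=s["eef_rot"][2]
    print("t",round(s["time_s"],2),np.round(p,4),np.round(s["eef_rot"],2),"F",np.round(s["contact_force"],1))
    for w in wps:
        M=R.from_euler("xyz",[180,0,y],degrees=True); d=M.inv().apply(np.array(w[:3])-p)
        t=-((w[3]-y+180)%360-180)
        print(np.round(d/.5,4),round(np.radians(t)/1.5,4),"rows",round(np.linalg.norm(d)/.0417,1),round(abs(t)/7.16,1))
        p=np.array(w[:3]);y=w[3]
E
python3 -c "
from g import *
go((.36,-.36,.2,-177),(.42,-.06,.2,-177),(.43,.022,.15,-177))"
```

```text
t 0.1 [ 0.1549 -0.6565  0.2257] [ 1.7992e+02 -1.0000e-02 -1.6673e+02] F [0.7 0.1 0.9]
[-0.5354  0.483   0.0515] 0.1195 rows 8.7 1.4
[-0.1512  0.5929  0.    ] 0.0 rows 7.3 0.0
[-0.0286  0.1627  0.1   ] 0.0 rows 2.3 0.0
```

Call:
play_rows(rows=[[[1,-0.07,0.06,0.01,0.06],[1,-0.14,0.12,0.02,0.12],[1,-0.2,0.18,0.03,0.12],[1,-0.27,0.24,0.04,0.12],[1,-0.34,0.3,0.05,0.12],[1,-0.4,0.36,0.05,0.12],[1,-0.47,0.42,0.05,0.12],[1,-0.5354,0.483,0.05,0.12]]])

```text
time_s: 0.77
tcp_pos: [0.3448, -0.3823, 0.2013]
eef_rot: [180.0, -0.0, -177.0]
contact_force: [-0.0, 0.5, 0.4]
gripper_width: 0.0398
gripper_force: 0.0
```

Call:
play_rows(rows=[[[1,-0.02,0.07,0,0],[1,-0.04,0.15,0,0],[1,-0.06,0.23,0,0],[1,-0.08,0.31,0,0],[1,-0.1,0.39,0,0],[1,-0.12,0.47,0,0],[1,-0.14,0.54,0,0],[1,-0.15,0.59,0,0]]])

```text
time_s: 1.43
tcp_pos: [0.4042, -0.0831, 0.2019]
eef_rot: [180.0, 0.1, -176.9]
contact_force: [0.9, -0.4, 0.8]
gripper_width: 0.0006
gripper_force: 0.0
```

```bash
python3 - <<'E'
from g import *
go((.43,.022,.2,-177))
i=r.camera_info("wrist");im=r.capture("wrist");print(i)
import pickle;pickle.dump(i,open("w0.pkl","wb"))
cv2.imwrite("pics/w0.png",cv2.resize(im[:,:,::-1],(800,600),interpolation=cv2.INTER_CUBIC))
E
```

```text
t 1.43 [ 0.4042 -0.0831  0.2019] [ 1.7998e+02  5.0000e-02 -1.7695e+02] F [ 0.9 -0.4  0.8]
[-0.0627  0.2072  0.0038] 0.0006 rows 2.6 0.0
{'fovy': 63.569402811151505, 'cx': 255.08025446670948, 'cy': 191.41504566449632, 'k1': -0.03516180749332677, 'pose': array([[-5.26190485e-02,  9.64996192e-01,  2.56931089e-01,
         3.36154620e-01],
       [ 9.98614535e-01,  5.07197068e-02,  1.40186329e-02,
        -8.66984074e-02],
       [ 4.96457885e-04,  2.57312767e-01, -9.66328047e-01,
         3.58948872e-01],
       [ 0.00000000e+00,  0.00000000e+00,  0.00000000e+00,
         1.00000000e+00]])}
```

View pics/w0.png

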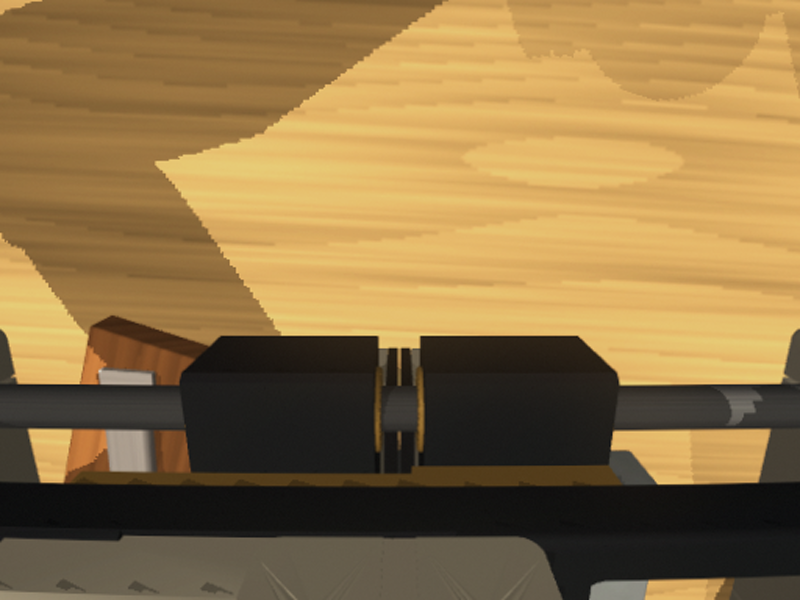

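The wrist view shows only bench, the board corner at (110,320) and the closed fingers. They hide the unit, so I'll move on using the two-view measurement.

```bash
python3 -c "
from g import *
go((.43,.024,.15,-177),(.43,.024,.022,-177),(.53,.029,.022,-177))"
```

```text
t 1.48 [ 0.4048 -0.0811  0.2019] [ 1.7994e+02  9.0000e-02 -1.7693e+02] F [0.3 3.  0.8]
[-0.0615  0.2073  0.1039] 0.0009 rows 2.9 0.0
[ 0.    -0.     0.256] 0.0 rows 3.1 0.0
[-0.2002 -0.0005 -0.    ] 0.0 rows 2.4 0.0
```

Call:
play_rows(rows=[[[1,-0.03,0.07,0.03,0],[1,-0.05,0.14,0.06,0],[1,-0.06,0.2,0.1,0],[1,-0.06,0.2,0.17,0],[1,-0.06,0.2,0.24,0],[1,-0.06,0.2,0.31,0],[1,-0.06,0.2,0.35,0],[1,-0.06,0.2,0.35,0]]])

```text
time_s: 2.15
tcp_pos: [0.4256, 0.0144, 0.023]
eef_rot: [-179.8, -0.4, -177.1]
contact_force: [-0.6, -0.0, 0.0]
gripper_width: 0.0004
gripper_force: 0.0
```

```bash
python3 -c "
from g import *
go((.43,.024,.022,-177),(.53,.029,.022,-177))"
```

```text
t 2.15 [0.4256 0.0144 0.023 ] [-179.83   -0.43 -177.06] F [-0.6 -0.   0. ]
[-0.0098  0.0188  0.002 ] -0.0007 rows 0.3 0.0
[-0.2002 -0.0005 -0.    ] 0.0 rows 2.4 0.0
```

Push: 0.19 → x ≈ 0.52, gently.

Call:
play_rows(rows=[[[1,-0.03,0.02,0,0],[1,-0.06,0.02,0,0],[1,-0.09,0.02,0,0],[1,-0.12,0.02,0,0],[1,-0.14,0.02,0,0],[1,-0.16,0.02,0,0],[1,-0.18,0.02,0,0],[1,-0.2,0.02,0,0]]])

```text
time_s: 2.82
tcp_pos: [0.5281, 0.0305, 0.0271]
eef_rot: [-180.0, -0.0, -177.0]
contact_force: [-2.9, -1.5, 2.3]
gripper_width: 0.0007
gripper_force: 2.0
```

Call:
play_rows(rows=[[[1,-0.004,0,0,0],[1,-0.008,0,0,0],[1,-0.012,0,0,0],[1,-0.016,0,0,0],[1,-0.02,0,0,0],[1,-0.02,0,0,0],[1,-0.02,0,0,0],[1,-0.02,0,0,0]]])

```text
time_s: 3.48
tcp_pos: [0.5358, 0.0309, 0.0262]
eef_rot: [-180.0, -0.2, -177.1]
contact_force: [-8.7, 0.4, 4.7]
gripper_width: 0.0008
gripper_force: 4.0
```

Call:
play_rows(rows=[[[1,-0.002,0,0,0],[1,-0.004,0,0,0],[1,-0.006,0,0,0],[1,-0.008,0,0,0],[1,-0.008,0,0,0],[1,-0.008,0,0,0],[1,-0.008,0,0,0],[1,-0.008,0,0,0]]])

```text
time_s: 4.15
tcp_pos: [0.5359, 0.0304, 0.0256]
eef_rot: [-179.9, -0.6, -177.1]
contact_force: [-20.7, 4.3, 13.6]
gripper_width: 0.0004
gripper_force: 10.2
```

Call:
play_rows(rows=[[[1,0.04,0,0,0],[1,0.08,0,0,0],[1,0.14,0,0,0],[1,0.16,0,-0.08,0],[1,0.16,0,-0.16,0],[1,0.16,0,-0.24,0],[1,0.16,0,-0.32,0],[1,0.16,0,-0.32,0]]])

```text
time_s: 4.82
tcp_pos: [0.467, 0.029, 0.1953]
eef_rot: [179.8, 0.8, -176.9]
contact_force: [1.5, 0.5, 1.6]
gripper_width: 0.0003
gripper_force: 0.0
```

```bash
python3 - <<'E'
from g import *
go((.582,.314,.15,166),(.582,.314,.07,166))
for n in("scene","side"):
    cv2.imwrite(f"pics/{n}1.png",r.capture(n)[:,:,::-1])
a=cv2.imread("pics/scene1.png")[160:310,190:360];b=cv2.imread("pics/side1.png")[160:350,120:290]
a=cv2.resize(a,None,fx=2.35,fy=2.35,interpolation=cv2.INTER_CUBIC);b=cv2.resize(b,None,fx=2.35,fy=2.35,interpolation=cv2.INTER_CUBIC)
h=max(a.shape[0],b.shape[0]);p=lambda x:np.pad(x,((0,h-x.shape[0]),(0,0),(0,0)))
cv2.imwrite("pics/c1.png",np.hstack([p(a),p(b)]));print(a.shape,b.shape)
E
```

```text
t 4.82 [0.467  0.029  0.1953] [ 179.8     0.83 -176.91] F [1.5 0.5 1.6]
[-0.2605  0.5567  0.0905] 0.1989 rows 7.4 2.4
[ 0.   -0.    0.16] 0.0 rows 1.9 0.0
(352, 400, 3) (446, 400, 3)
```

View pics/c1.png

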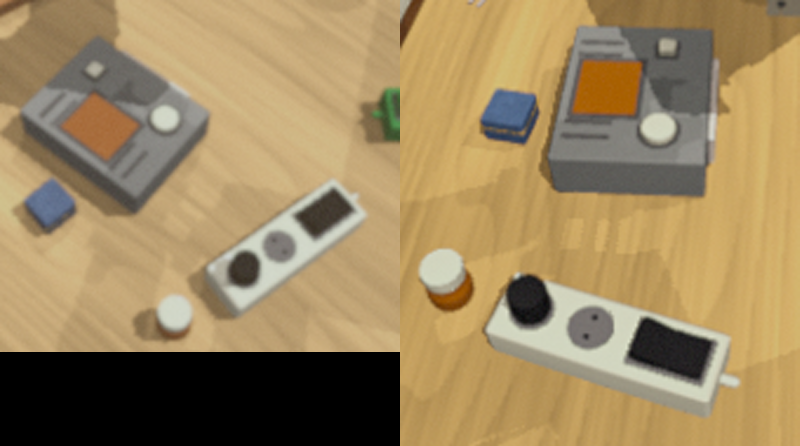

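The tray is home, with the panel flush at the unit's front. In the left crop the rocker's centre is at (325,213) and the round key at (165,118). In the right crop they are at (672,349) and (658,128).

```bash
python3 - <<'E'
from g import *
np.set_printoptions(precision=4,suppress=True)
P={"rockC":((325,213),(272,349),.05),"sockEnd":((303,225),(236,335),.056),"nearEnd":((347,197),(309,363),.05),"sock":((280,246),(191,326),.042),"plug":((244,268),(128,298),.076),"start":((165,118),(258,128),.069),"stop":((95,69),(267,47),.069)}
for k,(a,b,z) in P.items():
    a=np.array(a)/2.35+[190,160]-.3;b=np.array(b)/2.35+[120,160]-.3
    print(k,*tri(ray("scene",a),ray("side",b)),atz("scene",a,z)[:2],atz("side",b,z)[:2])
E
```

```text
rockC [0.5646 0.3155 0.0434] [0.0023, 0.0023] [0.5692 0.318 ] [0.5629 0.3164]
sockEnd [0.5968 0.3048 0.0443] [0.0015, 0.0015] [0.603  0.3074] [0.5945 0.309 ]
nearEnd [0.5308 0.3256 0.0466] [0.0007, 0.0007] [0.533  0.3265] [0.5304 0.3266]
sock [0.6376 0.2994 0.0436] [0.0015, 0.0015] [0.6378 0.3005] [0.6372 0.2972]
plug [0.6945 0.2856 0.0594] [0.0013, 0.0013] [0.7011 0.289 ] [0.689  0.2931]
start [0.6041 0.0855 0.0659] [0.0009, 0.0009] [0.6062 0.0873] [0.6032 0.0871]
stop [ 0.6093 -0.0341  0.0664] [0.0007, 0.0007] [ 0.611  -0.0323] [ 0.6085 -0.0322]
```

```bash
python3 -c "
from g import *
go((.584,.312,.13,165))"
```

```text
t 4.92 [0.4638 0.0284 0.1891] [ 179.85    0.36 -177.  ] F [-0.3 -0.5 -0.8]
[-0.2698  0.5539  0.1181] 0.2094 rows 7.5 2.5
```

Call:
play_rows(rows=[[[1,-0.03,0.07,0,0.05],[1,-0.07,0.14,0,0.1],[1,-0.1,0.21,0,0.15],[1,-0.14,0.28,0,0.2],[1,-0.17,0.35,0.02,0.21],[1,-0.21,0.42,0.06,0.21],[1,-0.24,0.49,0.1,0.21],[1,-0.268,0.55,0.118,0.21]]])

```text
time_s: 5.58
tcp_pos: [0.581, 0.3101, 0.1236]
eef_rot: [-179.8, -0.1, 164.9]
contact_force: [0.3, -0.4, -0.4]
gripper_width: 0.0004
gripper_force: 0.0
```

Call:
play_rows(rows=[[[1,0,0,0,0],[1,0,0,0,0],[1,0,0,0,0],[1,0,0,0,0],[1,0,0,0,0],[1,0,0,0,0],[1,0,0,0,0],[1,0,0,0,0]]])

```text
time_s: 6.25
tcp_pos: [0.5819, 0.3087, 0.1284]
eef_rot: [179.9, 0.0, 164.9]
contact_force: [-0.9, 0.3, -0.5]
gripper_width: 0.0004
gripper_force: 0.0
```

```bash
python3 - <<'E'
from g import *
go((.584,.312,.066,165),(.584,.312,.05,165))
for n in("scene","side"):
    cv2.imwrite(f"pics/{n}2.png",r.capture(n)[:,:,::-1])
a=cv2.imread("pics/scene2.png")[200:310,240:380];b=cv2.imread("pics/side2.png")[220:350,150:290]
a=cv2.resize(a,None,fx=2.8,fy=2.8,interpolation=cv2.INTER_CUBIC);b=cv2.resize(b,None,fx=2.8,fy=2.8,interpolation=cv2.INTER_CUBIC)
h=max(a.shape[0],b.shape[0]);p=lambda x:np.pad(x,((0,h-x.shape[0]),(0,0),(0,0)))
cv2.imwrite("pics/c2.png",np.hstack([p(a),p(b)]))
E
```

```text
t 6.25 [0.5819 0.3087 0.1284] [1.7994e+02 3.0000e-02 1.6489e+02] F [-0.9  0.3 -0.5]
[-0.0024  0.0075  0.1249] -0.0013 rows 1.5 0.0
[-0.    -0.     0.032] 0.0 rows 0.4 0.0
```

View pics/c2.png

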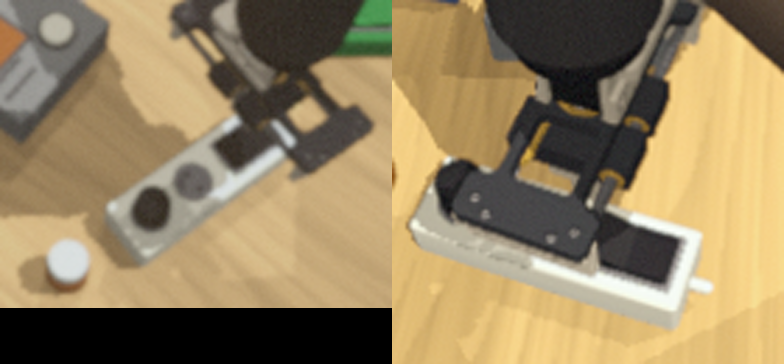

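The hand hovers over the rocker's socket half and clears the plug, so I'll press down.

Call:
play_rows(rows=[[[1,-0.002,0.007,0.04,0],[1,-0.002,0.007,0.08,0],[1,-0.002,0.007,0.11,0],[1,-0.002,0.007,0.12,0],[1,-0.002,0.007,0.13,0],[1,-0.002,0.007,0.135,0],[1,-0.002,0.007,0.14,0],[1,-0.002,0.007,0.144,0]]])

```text
time_s: 7.02
tcp_pos: [0.5846, 0.3126, 0.0568]
eef_rot: [179.9, 0.1, 164.9]
contact_force: [1.2, -0.0, 2.6]
gripper_width: 0.0003
gripper_force: 1.2
```

Call:
play_rows(rows=[[[1,0,0,0.003,0],[1,0,0,0.006,0],[1,0,0,0.009,0],[1,0,0,0.012,0],[1,0,0,0.012,0],[1,0,0,0.012,0],[1,0,0,0.012,0],[1,0,0,0.012,0]]])

```text
time_s: 7.68
tcp_pos: [0.5841, 0.3126, 0.0512]
eef_rot: [179.9, 0.1, 165.0]
contact_force: [-1.4, -1.6, 10.9]
gripper_width: 0.0004
gripper_force: 5.1
```

Call:
play_rows(rows=[[[1,0,0,0.002,0],[1,0,0,0.003,0],[1,0,0,0.003,0],[1,0,0,0.003,0],[1,0,0,0.003,0],[1,0,0,-0.04,0],[1,0,0,-0.1,0],[1,0,0,-0.16,0]]])

```text
time_s: 8.35
tcp_pos: [0.5824, 0.3115, 0.1294]
eef_rot: [-179.9, -0.1, 164.9]
contact_force: [1.7, 1.2, -0.1]
gripper_width: 0.0007
gripper_force: 0.0
```

```bash
python3 - <<'E'
from g import *
go((.604,.087,.12,-177))
E
```

```text
t 8.35 [0.5824 0.3115 0.1294] [-1.7986e+02 -1.2000e-01  1.6491e+02] F [ 1.7  1.2 -0.1]
[-0.1586 -0.4223  0.0189] -0.2104 rows 5.4 2.5
```

Call:
play_rows(rows=[[[1,-0.025,-0.06,-0.01,-0.05],[1,-0.05,-0.13,-0.01,-0.1],[1,-0.075,-0.2,-0.01,-0.15],[1,-0.1,-0.27,-0.01,-0.2],[1,-0.125,-0.34,-0.01,-0.21],[1,-0.15,-0.4,0,-0.21],[1,-0.1586,-0.4223,0.01,-0.21],[1,-0.1586,-0.4223,0.01,-0.21]]])

```text
time_s: 9.02
tcp_pos: [0.604, 0.0848, 0.1233]
eef_rot: [-180.0, -0.2, -177.2]
contact_force: [0.3, 1.2, 0.0]
gripper_width: 0.0005
gripper_force: 0.0
```

```bash
python3 - <<'E'
from g import *
for n in("scene","side"):
    cv2.imwrite(f"pics/{n}3.png",r.capture(n)[:,:,::-1])
go((.604,.087,.075,-177))
a=cv2.imread("pics/scene3.png")[150:310,190:360];b=cv2.imread("pics/side3.png")[170:350,120:290]
a=cv2.resize(a,None,fx=2.35,fy=2.35,interpolation=cv2.INTER_CUBIC);b=cv2.resize(b,None,fx=2.35,fy=2.35,interpolation=cv2.INTER_CUBIC)
h=max(a.shape[0],b.shape[0]);p=lambda x:np.pad(x,((0,h-x.shape[0]),(0,0),(0,0)))
cv2.imwrite("pics/c3.png",np.hstack([p(a),p(b)]))
E
```

```text
t 9.12 [0.6049 0.0874 0.1242] [-1.8000e+02 -6.0000e-02 -1.7711e+02] F [-0.1  0.   0.8]
[ 0.0018 -0.0007  0.0984] -0.0013 rows 1.2 0.0
```

View pics/c3.png

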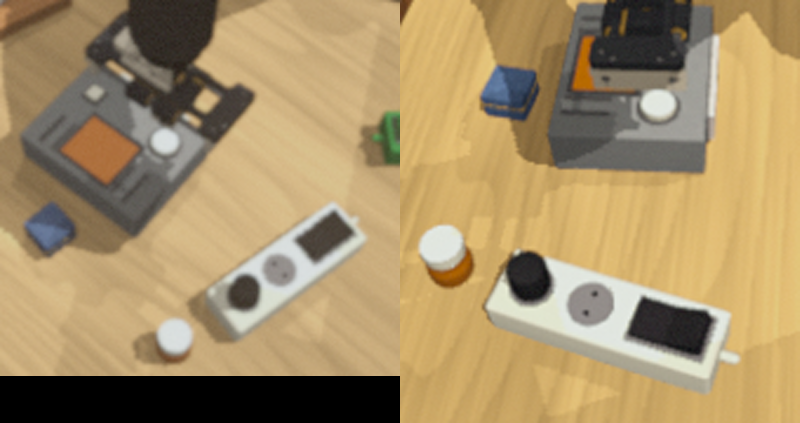

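The rocker looks tilted on, and the block, jar and ring box haven't moved. The hand is over the round key, with its body hiding the fingertips. Next I'll press the key.

Call:
play_rows(rows=[[[1,0.002,0,0.04,0],[1,0.002,0,0.08,0],[1,0.002,0,0.1,0],[1,0.002,0,0.108,0],[1,0.002,0,0.112,0],[1,0.002,0,0.116,0],[1,0.002,0,0.12,0],[1,0.002,0,0.12,0]]])

```text
time_s: 9.78
tcp_pos: [0.6047, 0.0882, 0.0654]
eef_rot: [180.0, 0.1, -177.0]
contact_force: [-3.0, 2.7, 4.2]
gripper_width: 0.0004
gripper_force: 2.0
```

Call:
play_rows(rows=[[[1,0,0,0.001,0],[1,0,0,0.002,0],[1,0,0,0.003,0],[1,0,0,0.004,0],[1,0,0,0.004,0],[1,0,0,0.004,0],[1,0,0,0.004,0],[1,0,0,0.004,0]]])

```text
time_s: 10.45
tcp_pos: [0.6048, 0.0881, 0.0642]
eef_rot: [180.0, 0.1, -177.0]
contact_force: [-6.2, 4.2, 12.0]
gripper_width: 0.0003
gripper_force: 6.0
```

Fully down at z = 0.064 m with 12 N, so the key is on its stop. Raising the hand.

Call:
play_rows(rows=[[[1,0,0,0.002,0],[1,0,0,0.002,0],[1,0,0,-0.03,0],[1,0,0,-0.08,0],[1,0,0,-0.15,0],[1,0,0,-0.22,0],[1,0.07,0,-0.28,0],[1,0.14,0,-0.32,0]]])

```text
time_s: 11.12
tcp_pos: [0.5381, 0.084, 0.2228]
eef_rot: [-180.0, 0.1, -177.1]
contact_force: [0.2, 0.4, 1.0]
gripper_width: 0.0007
gripper_force: 0.0
```

Call:
play_rows(rows=[[[1,0.07,0,0,0],[1,0.14,0,0,0],[1,0.14,0,0,0],[1,0.14,0,0,0],[1,0.14,0,0,0],[1,0.14,0,0,0],[1,0.14,0,0,0],[1,0.14,0,0,0]]])

```text
time_s: 11.78
tcp_pos: [0.4675, 0.0804, 0.2206]
eef_rot: [-180.0, -0.1, -177.1]
contact_force: [0.1, 0.1, -0.5]
gripper_width: 0.0006
gripper_force: 0.0
```

```bash
python3 - <<'E'
from g import *
s=r.get_state();print(s["tcp_pos"],s["contact_force"])
for n in("scene","side"):
    cv2.imwrite(f"pics/{n}4.png",r.capture(n)[:,:,::-1])
a=cv2.imread("pics/scene4.png")[130:310,150:360];b=cv2.imread("pics/side4.png")[120:350,120:290]
a=cv2.resize(a,None,fx=2,fy=2,interpolation=cv2.INTER_CUBIC);b=cv2.resize(b,None,fx=2.2,fy=2.2,interpolation=cv2.INTER_CUBIC)
h=max(a.shape[0],b.shape[0]);p=lambda x:np.pad(x,((0,h-x.shape[0]),(0,0),(0,0)))
cv2.imwrite("pics/c4.png",np.hstack([p(a),p(b)]))
E
```

```text
[0.46751054 0.08041607 0.22057341] [ 0.14810177  0.09206921 -0.4792808 ]
```

View pics/c4.png

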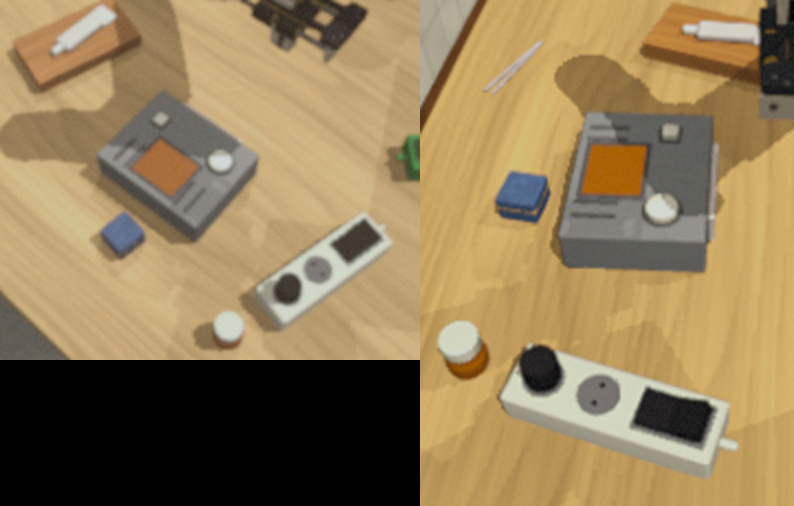

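The picture shows the tray home, the round key back up at (220,160), nothing displaced and the hand clear. Handing in.

```bash
python3 -c "
from plant import r
print(r.close_job())"
```

```text
the job is handed in; nothing more can be done
None
```

The job is handed in, with no verdict returned: I pushed the tray to its stop, pressed the rocker down to its on position, then pressed the round key fully down and it came back up; the last pictures show nothing displaced and the hand clear.

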